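Cap a sample tube in the guarded capping press

TASK

Cap the sample tube in the small capping press: push the tube carrier by its upright end plate until it is fully home against its stop under the ram, then reach down through the window in the clear guard and press the lever paddle all the way down so that the cap is pressed fully onto the tube, and let the lever come back up. Do it by pushing and pressing only: do not lift the carrier, do not touch the guard or its window frame, and do not touch the tube or its cap. Leave the tube rack, bottle, marker and cap tray where they are.

Things in the scene. Friction and masses are not known exactly. Their poses are not given: they have to be found in the camera images.
- press: Small bench lever press, fixed, grey base 235 x 170 mm, white column at the back. Origin on the bench under the ram's axis; -x is the front, y runs along the 80 mm wide loading track to its open end 205 mm out, z up. Base and track top 12 mm above the bench; two rails 8 mm high on them, centred at x +-29.5 mm, guide the carrier.
- guard: Clear hood over the press with a window in its level top, edged by a dark metal frame (bars 12 mm wide, 7 mm thick). Origin: window centre at the frame's top face, 186 mm above the bench; axes as the press. Opening 80 mm (x) by 100 mm (y). Hood spans x -54 to +177, y +-80 mm from here; nothing stands higher. Its +y side is open below 114 mm above the bench. Not to be touched.
- paddle (a point): Centre of the top of the lever's black ribbed paddle, 34 mm (x) by 50 mm (y), under the middle of the window, 14 mm below the frame's top face when up. Pressed straight down it seats the cap after about 21 mm and stops there. It swings on a 150 mm arc about a pivot on its +x side.
- lever (a joint): Angle of the press lever, rad: 0 is up, growing as the paddle goes down; with the tube under the ram it stops at about 0.14, the cap then being home. A spring lifts it back by itself. It takes about 2 N at the paddle to start and about 8 N at the bottom.
- carrier: Aluminium tube carrier, a loose block (0.5 to 0.8 kg) lying on the track between the rails: slab 46 mm wide, 14 mm thick, tube at one end, upright end plate at the other. Origin on its underside below the tube; y points from tube to end plate. Pushed along its -y. Home, against a solid stop, it is at x 0, y 0, z 12 mm of the press; it starts 60 to 95 mm short. Slides with 2 to 8 N.
- push_face (a point): Point on the outer face of the carrier's end plate, where to push towards the carrier's -y: 137 mm from the carrier's origin, 46 mm above the bench. Plate 46 mm wide (x), 8 mm thick, top 64 mm above the bench. When home this face is 137 mm from the ram's axis, 57 mm outside the guard.
- tube: Clear sample tube, 16 mm in diameter, fixed in the carrier's white nest, carrying its cap. Origin on its axis, 34 mm above the carrier's underside; its rim is 34 mm higher. Neither tube nor cap is to be touched.
- cap (a joint): How far the dark blue push-on cap (19 mm in diameter, 12 mm tall) has gone onto the tube, m: 0 is resting loosely, 6 mm proud of the tube's rim; 0.006 is fully on. It stays where it is pressed. It takes about 9 N from the ram.
- rack: Light blue tube rack, 150 x 100 mm, full of tubes with blue caps, 88 mm tall, beside the press on its -y side. Origin under its centre. Leave it.
- bottle: White plastic bottle with a blue cap, 60 mm in diameter, 165 mm tall, in front of the rack. Origin under its centre. Leave it.
- marker: Marker pen lying on the bench, 124 mm long, 13 mm thick, in front of the loading track. Origin under its middle. Leave it.
- cap_tray: Open white tray of caps, 80 x 100 x 36 mm, in front of the press. Origin under its centre. Leave it.
Mind the look-alikes: they are no part of the job. What is shaped like the carrier but green or turquoise is not meant.

How it is judged:
By the outcome, as a careful person would: the job done as asked, in the order asked, and still so for the second after the job is handed in, with the robot touching nothing.
It also fails if it takes over 51 s, if anything falls off the work surface, if the arm or the gripper's body presses on something with over 40 N, if the wrist force passes 120 N, or if a joint passes its speed limit or range.

ROBOT

A 7-joint arm with a two-finger parallel gripper is mounted at the origin on the work surface. World frame = base frame: x ahead of the robot, y to its left, z up, the work surface at z = 0. Lengths are in m, angles in degrees, forces in N, time in s.
With the tool pointing down it reaches from about 0.425 to 1.025 m from the base axis. Payload 9.4 kg.
Tool frame: the origin (TCP) lies between the finger pads; the fingertips stand 17 mm ahead of it and the grasp point (between the pads) lies 2 mm behind it; z points along the fingers, y is the direction in which the jaws open and shut (so a half turn about z gives the same grasp; the last joint's range is limited). The gripper opens to 85 mm and grips with 20 to 120 N. Pads are 22 mm wide; open, the fingers measure 114 mm over their backs; the gripper's body (76 mm by 85 mm) begins 54 mm behind the grasp point. The pads swing forward as they close: fully open they stand 13 mm farther back than shut.
Start: joints at [60.235, 34.337, -0.143, 91.639, 0.103, 54.024, -4.572], TCP at [0.311, -0.655, 0.248] pointing down, gripper open.
Joint ranges: [-147.43, 147.43], [-19.82, 112.94], [-74.19, 73.91], [6.32, 146.72], [-59.91, 239.91], [6.04, 106.73], [-150.56, 150.56]. Speed limits (degrees/s): [127.2, 127.2, 172.46, 172.46, 180, 180, 180].

INTERFACE

Orientations are given as a 3x3 rotation matrix whose columns are the frame's x, y, z axes.
In Python, from rig import monitor, cams, ticket, finder gives the robot as it stands.
- The arm moves only by the tool arm_command, never from a script. Its argument "increments" is a list that holds one entry, the list of rows, each a list of 7 numbers: the shift along the tool's x, y, z in mm, then the turn, a rotation vector about the tool's x, y, z in rad, then the closure, from -1 (fully open) to 1 (shut). A call has 1 to 8 rows; each row shifts and turns the commanded pose from where the row before left it, along the tool's axes as they then stand; what a row does not reach is not made up. A row lasts 1/10 s, in which the tool goes at most 50 mm and 8.59 degrees, less where a joint would pass 70% of its speed; a pose out of reach is approached as far as the arm can. A call is refused whole if a number of a shift passes 50 or a number of a turn 0.15, either way. A call with a gripper value outside its range is refused whole. The fingers move at their own pace and stop on an object; "grip_force" is the grip in N (left out, the last holds). Time passes only in rows, so rows that do not move let the fingers close. It gives the time, the measured TCP pose, the force and the opening at its end, in the units of the state.
- monitor.observe(): the state, without advancing time (a new reading comes with each control period).
- cams.read_camera(name): name is "side" or "top" or "wrist"; returns a dict with "image" (400x640x3 uint8, red, green, blue), "range_z" (400x640 float32, m along the optical axis (not along the pixel's ray), 0 where there is no reading), "mtx" (3x3 intrinsics, pixels), "R" (3x3) and "t" (3): a world point X has camera coordinates R X + t. Camera axes: x right, y down, z forward; pixel columns grow to the right and rows downward; lengths in m; the calibration is good to about 2 mm. A picture is of the moment at which its call begins.
- ticket.hand_in(): hands the job in, once; it reports no verdict.
Trained networks look in a picture, given as the dict that the camera call returned (one of the last four; its "shot" number tells which), for a name from the list of things; names that differ only in an ending like _2 or _b are one class to them, and where a whole thing is asked for, a point or a joint stands for the part that bears it (a point fixed in the world has none). Each returns a list of dicts, best first, with "conf" (0 to 1); they miss things now and then, are a little off and sometimes report something else, mostly with a low value. They report only what shows in the picture. A call takes as long as a camera call. They do not tell look-alikes from the thing itself.
- finder.recognise(picture, query): "centre" ([x, y, z] in m, in world coordinates, good to about 4 mm: the middle of the surface that is visible of it).
- finder.regions_of(picture, query): "pixels" (400x640 bool, what is visible of it).
The state is a dict: "time": time; "joints": joint angles; "joint_velocities": joint speeds; "effort": joint torques, N m; "tcp_pos": TCP position; "tool_rot": TCP orientation; "wrist_force": force on the tool from outside, world axes, zero at the start; "ft_torque": the same for the moment, N m; "gripper_width": finger opening in m.
Only numpy, scipy, OpenCV 4.12 (cv2) and the standard library are available. Lean on these libraries where they do the work, as an engineer would, in place of code of your own. Each camera call takes 0.05 s, during which the arm holds its last target.

## Working session

There is one attempt and no reset: what is moved stays moved. The work goes in short steps, Python scripts to look and compute and a tool call to move; the robot and the scene stay as the last step left them, time stands still between calls to the robot, and variables do not carry over. Pictures are saved under pics/ and viewed, and the job is handed in when it is done.

Besides the shell and the picture viewer there is one more tool, called as name(argument=value, ...) on one line, values as JSON. arm_command: Moves the arm, as the interface text tells. Its arguments: {"type":"object","properties":{"increments":{"type":"array","items":{"type":"array","items":{"type":"array","items":{"type":"number"}}}},"grip_force":{"type":"number"}},"required":["increments"]}

```bash
mkdir -p pics; cat > h.py <<'E'
from rig import monitor, cams, ticket, finder
import numpy as np, cv2
np.set_printoptions(precision=4,suppress=True)
def save(d,n): cv2.imwrite('pics/'+n+'.png',d['image'][:,:,::-1])
def world(d,mask=None):
    Z=d['range_z']; K=d['mtx']; v,u=np.indices(Z.shape)
    P=np.stack([(u-K[0,2])/K[0,0]*Z,(v-K[1,2])/K[1,1]*Z,Z],-1)
    W=(P-np.array(d['t']))@np.array(d['R'])
    W[Z==0]=np.nan
    return W
def proj(d,X):
    p=np.array(d['mtx'])@(np.array(d['R'])@np.array(X)+np.array(d['t'])); return p[:2]/p[2]
E
python3 - <<'E'
from h import *
s=monitor.observe(); print(s)
for n in ['top','side']:
    d=cams.read_camera(n); save(d,n+'0'); np.savez('pics/'+n+'0.npz',**{k:d[k] for k in ['range_z','mtx','R','t','image']})
    for q in ['press','guard','carrier','paddle','tube','rack','bottle','marker','cap_tray','push_face']:
        try: r=finder.recognise(d,q); print(n,q,[(np.round(x['centre'],3).tolist(),round(x['conf'],2)) for x in r[:3]])
        except Exception as e: print(n,q,e)
print(monitor.observe()['time'])
E
```

```text
{'time': 0.0, 'joints': array([60.2358, 34.385 , -0.1456, 91.6791,  0.1035, 54.0236, -4.5721]), 'joint_velocities': array([-0.0244,  0.0656, -0.0709,  0.0522,  0.0421, -0.0891, -0.1287]), 'effort': array([  0.0022, -77.6455,   1.5649, -25.8013,   0.0122,   0.009 ,
         0.    ]), 'tcp_pos': array([ 0.3104, -0.6547,  0.2474]), 'tool_rot': array([[ 0.9035,  0.4285, -0.0008],
       [ 0.4285, -0.9035,  0.0013],
       [-0.0001, -0.0015, -1.    ]]), 'wrist_force': array([-0.273 , -0.7641,  0.7228]), 'ft_torque': array([0.025 , 0.0444, 0.0034]), 'gripper_width': 0.08544089022508758}
top press [([0.545, -0.098, 0.186], 0.97)]
top guard [([0.566, -0.104, 0.181], 0.57)]
top carrier [([0.638, 0.288, 0.008], 0.83), ([0.425, 0.233, 0.014], 0.81), ([0.814, -0.142, 0.013], 0.81)]
top paddle [([0.483, -0.1, 0.171], 0.67)]
top tube [([0.856, -0.16, 0.086], 0.61), ([0.763, 0.133, 0.084], 0.59), ([0.607, 0.324, 0.082], 0.46)]
top rack [([0.481, -0.1, 0.169], 0.71), ([0.575, -0.272, 0.06], 0.57)]
top bottle [([0.38, -0.266, 0.113], 0.75)]
top marker [([0.425, 0.105, 0.009], 0.71)]
top cap_tray []
top push_face [([0.424, 0.232, 0.014], 0.73), ([0.637, 0.287, 0.013], 0.71), ([0.558, 0.052, 0.023], 0.61)]
side press [([0.539, -0.054, 0.154], 0.94), ([0.55, 0.045, 0.024], 0.15)]
side guard [([0.544, -0.056, 0.183], 0.88)]
side carrier [([0.809, -0.136, 0.012], 0.87), ([0.551, 0.044, 0.024], 0.82), ([0.426, 0.241, 0.016], 0.78)]
side paddle [([0.482, -0.095, 0.172], 0.59)]
side tube [([0.609, 0.33, 0.08], 0.73), ([0.476, 0.245, 0.084], 0.64), ([0.761, 0.139, 0.069], 0.53)]
side rack [([0.561, -0.311, 0.084], 0.59)]
side bottle [([0.369, -0.254, 0.087], 0.9), ([0.536, -0.053, 0.158], 0.23)]
side marker [([0.428, 0.109, 0.015], 0.8)]
side cap_tray [([0.347, -0.112, 0.014], 0.91)]
side push_face [([0.64, 0.289, 0.014], 0.9), ([0.556, 0.041, 0.024], 0.88), ([0.43, 0.237, 0.013], 0.87)]
1.1
```

View pics/top0.png

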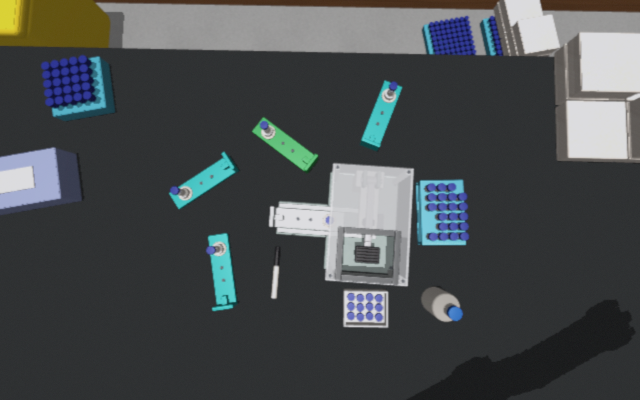

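View pics/side0.png

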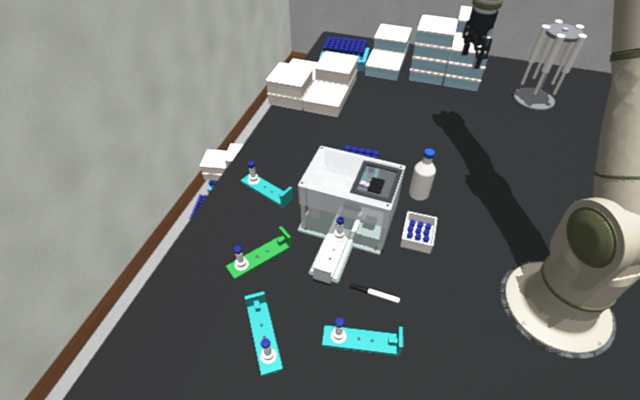

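```bash
python3 - <<'E'
from h import *
d=dict(np.load('pics/top0.npz')); W=world(d); im=d['image']
c=cv2.resize(im[150:320,250:450],None,fx=4,fy=4,interpolation=cv2.INTER_CUBIC); cv2.imwrite('pics/topc.png',c[:,:,::-1])
d2=dict(np.load('pics/side0.npz')); c=cv2.resize(d2['image'][140:300,280:440],None,fx=4,fy=4,interpolation=cv2.INTER_CUBIC); cv2.imwrite('pics/sidec.png',c[:,:,::-1])
print((W[...,2][200:300:6,325:415:6]*1000).round())
print((W[...,2][200:240:3,264:335:4]*1000).round())
print(W[219,273],W[219,300])
E
```

```text
[[ -3. 184. 182. 183. 183. 181. 181. 183. 183. 181. 183. 184. 185. 184.
  184.]
 [ 18. 184. 185. 183. 183. 184. 183. 182. 187. 183. 185. 183. 182. 183.
  183.]
 [ 26. 181. 181. 185. 181. 182. 182. 183. 185. 185. 184. 184. 184. 182.
  179.]
 [ 45. 184. 183. 181. 183. 184. 184. 183. 183. 184. 182. 182. 182. 184.
  181.]
 [ 31. 183. 184. 183. 183. 182. 186. 182. 183. 182. 181. 184. 183. 184.
  183.]
 [ 26. 183. 184. 186. 184. 185. 186. 186. 183. 185. 187. 187. 183. 182.
  183.]
 [  9. 181. 182. 185.  21.  19.  21. 169.  20.   9.  15. 183. 183. 184.
  183.]
 [  2. 184. 185. 184.  12.  13.  11. 166.  15.  14.  11.  13. 186. 182.
  183.]
 [ -2. 184. 190.  10.  14.  12. 172. 170. 172. 173.  14.  13. 187. 183.
  185.]
 [ 13. 183. 186.  10.   9. 168. 173. 170. 172. 171.  13.  12. 184. 182.
  183.]
 [ 11. 180. 187.  11.  11. 172. 172. 171. 172. 172.  11.  10. 184. 185.
   -1.]
 [ 12. 182. 188.  13.  14.  11.  12.  10.  14.  12.  10.  18. 186. 183.
    2.]
 [  0. 183. 186.  39.  32.   0.   1.  -1.   7.  11.  14.  69. 186. 184.
    0.]
 [  3. 179. 185. 185. 189. 188. 188. 185. 183. 185. 186. 186
[... 937 characters left out ...]
  65.  28.  26.  26.  26.  30.  23.  27.  25.  25.  26.  25.
   27.  30.  96. 182.]
 [  2.   2.  64.  22.  25.  27.  24.  26.  26.  25.  24.  23.  nan  24.
   27.  30.  47. 185.]
 [  1.  -1.  -0.  -3.  12.  25.  25.  29.  26.  24.  28.  27.  26.  26.
   27.  29.  31. 181.]
 [ -1.   2.  -3.   2.  19.  21.  20.  22.  19.  20.  20.  23.  17.  11.
   10.  26.  29. 182.]
 [ -3.   5.  -3.   2.  14.  13.  11.  11.   9.  19.  20.  18.  22.  21.
   23.  22.  22. 184.]
 [ -2.  -4.   2.   0.  -1.  -1.  -1.  -0.   2.  -3.  -2.  -0.   8.  14.
    9.  11.  10. 185.]
 [ -1.  -0.   3.  -0.   0.  -2.  -1.   3.   0.   3.   1.  -2.   0.  -0.
   -2.  -2.  15. 184.]]
[0.5496 0.1066 0.0647] [0.5521 0.0476 0.0256]
```

View pics/topc.png

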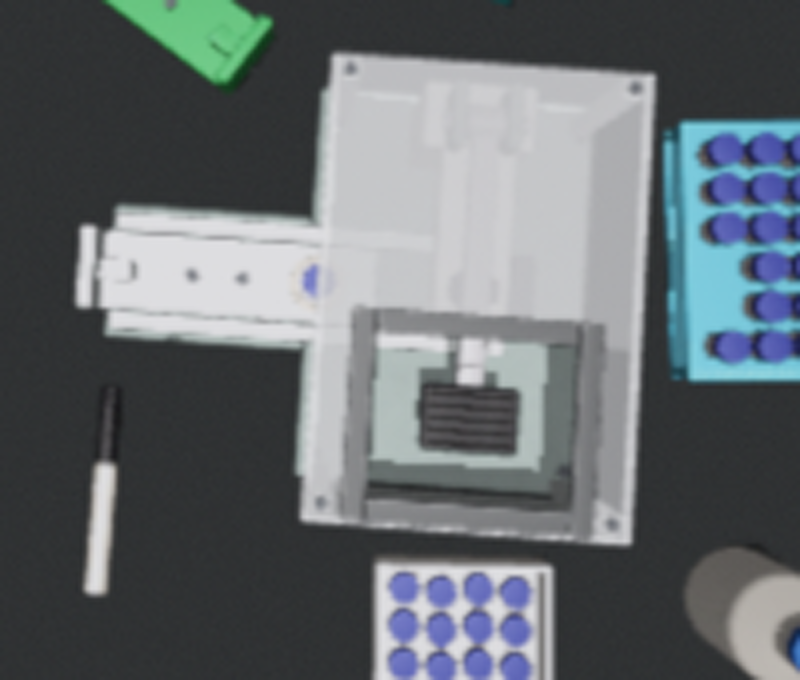

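View pics/sidec.png

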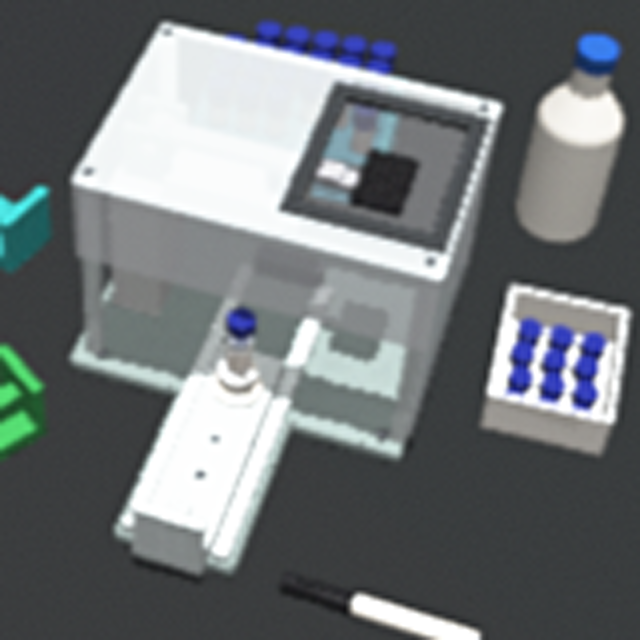

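```bash
python3 - <<'E'
from h import *
d=dict(np.load('pics/top0.npz')); W=world(d); im=d['image'].astype(int)
v,u=np.indices(W.shape[:2])
box=(u>310)&(u<425)&(v>150)&(v<300)
m=(box&(W[...,2]>.172)&(W[...,2]<.197)).astype(np.uint8)
n,l,st,ce=cv2.connectedComponentsWithStats(m); m=l==1+np.argmax(st[1:,4])
# ray-plane to z=0.184
K=d['mtx'];R=d['R'];t=d['t']; C=-R.T@t
def plane(uv,z):
    r=np.c_[uv,np.ones(len(uv))]@np.linalg.inv(K).T@R; return C+r*((z-C[2])/r[:,2])[:,None]
print('cam',C)
p=plane(np.c_[u[m],v[m]],.183)
r=cv2.minAreaRect((p[:,:2]*1000).astype(np.float32)); print('hood',r,cv2.boxPoints(r))
def direct(a): return a
# frame dark pixels z~.186
g=im.mean(-1)
f=m&(g<135)
n,l,st,ce=cv2.connectedComponentsWithStats(f.astype(np.uint8)); f=l==1+np.argmax(st[1:,4])
p=plane(np.c_[u[f],v[f]],.186); r=cv2.minAreaRect((p[:,:2]*1000).astype(np.float32)); print('frame',r)
# paddle
f=box&(g<70)&(abs(W[...,2]-.172)<.008)&(v>238)&(v<268)
n,l,st,ce=cv2.connectedComponentsWithStats(f.astype(np.uint8)); f=l==1+np.argmax(st[1:,4])
p=plane(np.c_[u[f],v[f]],.172);r=cv2.minAreaRect((p[:,:2]*1000).astype(np.float32)); print('paddle',r,f.sum())
# end plate
f=(u>260)&(u<285)&(v>195)&(v<240)&(W[...,2]>.05)
p=plane(np.c_[u[f],v[f]],.064);r=cv2.minAreaRect((p[:,:2]*1000).astype(np.float32)); print('plate',r,f.sum(),cv2.boxPoints(r),p.mean(0),W[f].mean(0))
# slab
f=(u>275)&(u<325)&(v>195)&(v<240)&(W[...,2]>.008)&(W[...,2]<.032)
p=W[f]; r=cv2.minAreaRect((p[:,:2]*1000).astype(np.float32)); print('track',r)
s=im[195:240,320:340]
b=(u>320)&(u<336)&(v>205)&(v<235)&(im[...,2]>im[...,0]+40)
print('cap',b.sum(),W[b].mean(0),np.nanmedian(W[b],0))
E
```

```text
cam [ 0.5311 -0.0156  0.9695]
hood ((543.128173828125, -101.23665618896484), (160.00718688964844, 230.9156951904297), 87.46575164794922) [[ 424.2458 -176.0569]
 [ 654.9356 -186.2672]
 [ 662.0106  -26.4165]
 [ 431.3207  -16.2062]]
frame ((481.2433776855469, -102.37191772460938), (116.90348052978516, 104.91788482666016), 86.5859146118164)
paddle ((494.6997985839844, -98.50957489013672), (3.952190399169922, 37.78927993774414), 1.5568642616271973) 30
plate ((555.2868041992188, 109.18809509277344), (43.38139724731445, 9.155473709106445), 2.1075966358184814) 82 [[533.4424 112.965 ]
 [533.7791 103.8158]
 [577.1312 105.4112]
 [576.7945 114.5604]] [0.5555 0.1093 0.064 ] [0.5556 0.1095 0.0625]
track ((552.876953125, 47.07159423828125), (118.37113189697266, 79.67384338378906), 87.70941162109375)
cap 18 [ 0.5502 -0.0168  0.0979] [ 0.5499 -0.0166  0.0978]
```

arm_command(increments=[[[0, 0, -10, 0, 0, -0.14, 1], [0, 0, -10, 0, 0, -0.14, 1], [0, 0, -10, 0, 0, -0.14, 1], [0, 0, -10, 0, 0, -0.14, 1], [0, 0, -10, 0, 0, -0.14, 1], [0, 0, 0, 0, 0, -0.14, 1], [0, 0, 0, 0, 0, -0.14, 1], [0, 0, 0, 0, 0, -0.104, 1]]], grip_force=60)

```text
time: 1.9
tcp_pos: [0.3104, -0.6552, 0.2984]
tool_rot: [[0.039, 0.999, -0.0], [0.999, -0.039, -0.0], [-0.0, -0.0, -1.0]]
wrist_force: [-0.0, 0.4, -0.1]
gripper_width: -0.0001
```

arm_command(increments=[[[45, 12, 0, 0, 0, 0, 1], [45, 12, 0, 0, 0, 0, 1], [45, 12, 0, 0, 0, 0, 1], [45, 12, 0, 0, 0, 0, 1], [45, 12, 0, 0, 0, 0, 1], [45, 12, 0, 0, 0, 0, 1], [45, 12, 0, 0, 0, 0, 1], [45, 12, 0, 0, 0, 0, 1]]])

```text
time: 2.7
tcp_pos: [0.4226, -0.2979, 0.2986]
tool_rot: [[0.044, 0.999, 0.0], [0.999, -0.044, -0.001], [-0.001, 0.001, -1.0]]
wrist_force: [0.5, -0.1, -0.6]
gripper_width: 0.0001
```

arm_command(increments=[[[45, 12, 0, 0, 0, 0, 1], [45, 12, 0, 0, 0, 0, 1], [45, 12, 0, 0, 0, 0, 1], [45, 12, 0, 0, 0, 0, 1], [45, 12, 0, 0, 0, 0, 1], [45, 12, 0, 0, 0, 0, 1], [45, 12, 0, 0, 0, 0, 1], [45, 12, 0, 0, 0, 0, 1]]])

```text
time: 3.5
tcp_pos: [0.5345, 0.0576, 0.2985]
tool_rot: [[0.044, 0.999, 0.001], [0.999, -0.044, -0.0], [-0.0, 0.001, -1.0]]
wrist_force: [0.1, 0.0, -0.5]
gripper_width: -0.0
```

arm_command(increments=[[[40, 8, 0, 0, 0, 0, 1], [40, 8, 0, 0, 0, 0, 1], [14, 0, 0, 0, 0, 0, 1], [0, 0, 40, 0, 0, 0, 1], [0, 0, 40, 0, 0, 0, 1], [0, 0, 40, 0, 0, 0, 1], [0, 0, 30, 0, 0, 0, 1], [0, 0, 0, 0, 0, 0, 1]]])

```text
time: 4.3
tcp_pos: [0.5522, 0.1476, 0.1449]
tool_rot: [[0.044, 0.999, -0.006], [0.999, -0.044, -0.002], [-0.003, -0.006, -1.0]]
wrist_force: [-0.2, 0.1, 0.6]
gripper_width: -0.0004
```

```bash
python3 - <<'E'
from h import *
d=cams.read_camera('side'); save(d,'side1'); cv2.imwrite('pics/side1c.png',cv2.resize(d['image'][130:310,260:440],None,fx=3.3,fy=3.3,interpolation=cv2.INTER_CUBIC)[:,:,::-1])
s=monitor.observe(); print(s['tcp_pos'],s['wrist_force'],s['joints'])
E
```

```text
[0.5533 0.1483 0.1472] [-0.1777  0.3123  1.1505] [ -4.6525  33.3383 -23.3137 115.7355  22.0554  35.3679 -45.3026]
```

View pics/side1c.png

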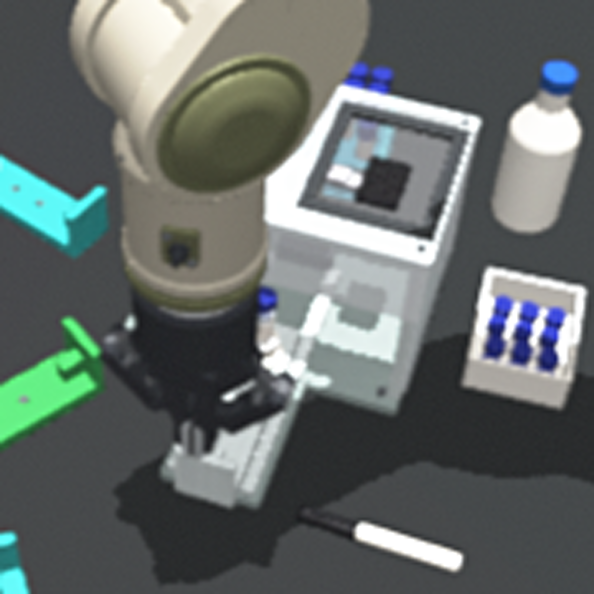

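```bash
python3 - <<'E'
from h import *
d=cams.read_camera('side'); W=world(d)
d2=cams.read_camera('top'); W2=world(d2)
s=monitor.observe(); T=s['tcp_pos'];R=s['tool_rot']
print(T,s['time'])
for nm,w in(('side',W),('top',W2)):
  L=(w-T)@R
  near=(np.hypot(L[...,0],L[...,1])<.14)
  for a in np.arange(-.34,.03,.02):
    m=near&(L[...,2]>a)&(L[...,2]<=a+.02)&(w[...,2]>.072)
    # exclude hood
    if nm=='top': pass
    m&=~((w[...,1]<-.0)&(w[...,2]<.2))
    if m.sum()>5: print(nm,round(a,2),m.sum(),'x',L[m][:,0].min().round(3),L[m][:,0].max().round(3),'y',L[m][:,1].min().round(3),L[m][:,1].max().round(3))
c=cams.read_camera('wrist'); save(c,'w1'); print('wristcam in tool', ((-c['R'].T@c['t'])-T)@R)
E
```

```text
[0.5549 0.1491 0.1496] 4.45
side -0.34 1234 x -0.017 0.063 y -0.078 0.066
side -0.32 785 x -0.013 0.065 y -0.071 0.066
side -0.3 382 x -0.004 0.064 y -0.064 0.061
side -0.28 272 x 0.001 0.057 y -0.055 0.046
side -0.26 263 x -0.006 0.041 y -0.038 0.036
side -0.24 388 x -0.011 0.052 y -0.037 0.036
side -0.22 291 x -0.004 0.043 y -0.037 0.034
side -0.2 330 x -0.018 0.041 y -0.04 0.04
side -0.18 179 x -0.011 0.04 y -0.039 0.035
side -0.16 336 x -0.005 0.038 y -0.036 0.033
side -0.14 253 x -0.006 0.037 y -0.036 0.034
side -0.12 110 x -0.007 0.037 y -0.036 0.031
side -0.1 174 x -0.008 0.019 y -0.05 0.052
side -0.08 356 x -0.014 0.019 y -0.06 0.062
side -0.06 213 x -0.014 0.017 y -0.052 0.053
side -0.04 186 x -0.014 0.013 y -0.036 0.038
side -0.02 67 x -0.005 0.011 y -0.013 0.014
side 0.0 44 x -0.007 0.01 y -0.012 0.014
top -0.34 694 x -0.081 0.059 y -0.017 0.061
top -0.32 143 x -0.074 0.051 y -0.009 0.063
top -0.3 21 x -0.066 -0.001 y -0.001 0.063
top -0.2 14 x -0.041 -0.033 y 0.009 0.025
top -0.18 21 x -0.042 -0.031 y 0.004 0.027
top -0.16 14 x -0.039 -0.032 y 0.001 0.021
top -0.14 38 x -0.039 -0.021 y -0.005 0.031
top -0.12 11 x -0.04 -0.032 y -0.005 0.021
top -0.1 7 x -0.013 -0.005 y 0.035 0.046
top -0.08 98 x -0.016 0.008 y 0.037 0.06
top -0.06 22 x -0.015 -0.008 y 0.031 0.048
wristcam in tool [ 0.0811 -0.0015 -0.1258]
```

View pics/w1.png

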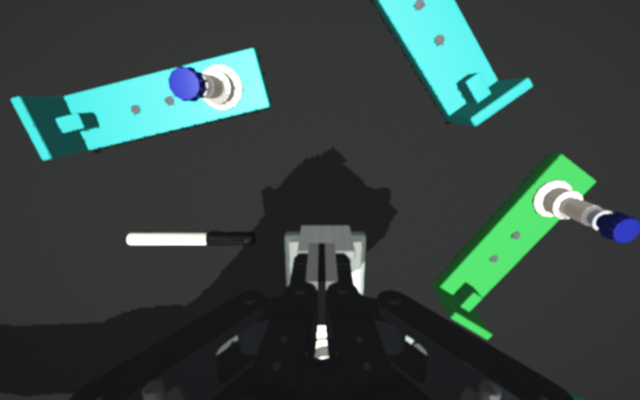

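arm_command(increments=[[[0, 0, 30, 0, 0, 0, 1], [0, 0, 30, 0, 0, 0, 1], [0, 0, 20, 0, 0, 0, 1], [0, 0, 14, 0, 0, 0, 1], [0, 0, 0, 0, 0, 0, 1], [0, 0, 0, 0, 0, 0, 1]]])

```text
time: 5.1
tcp_pos: [0.5548, 0.1492, 0.0553]
tool_rot: [[0.044, 0.999, 0.001], [0.999, -0.044, 0.0], [0.0, 0.001, -1.0]]
wrist_force: [-0.6, 0.3, 0.5]
gripper_width: 0.0002
```

```bash
python3 - <<'E'
from h import *
d=cams.read_camera('side'); cv2.imwrite('pics/side2c.png',cv2.resize(d['image'][130:310,260:440],None,fx=3.3,fy=3.3,interpolation=cv2.INTER_CUBIC)[:,:,::-1])
s=monitor.observe(); print(s['tcp_pos'],s['wrist_force'],s['time'])
E
```

```text
[0.555  0.1492 0.0556] [0.2575 0.9641 0.6635] 5.15
```

View pics/side2c.png

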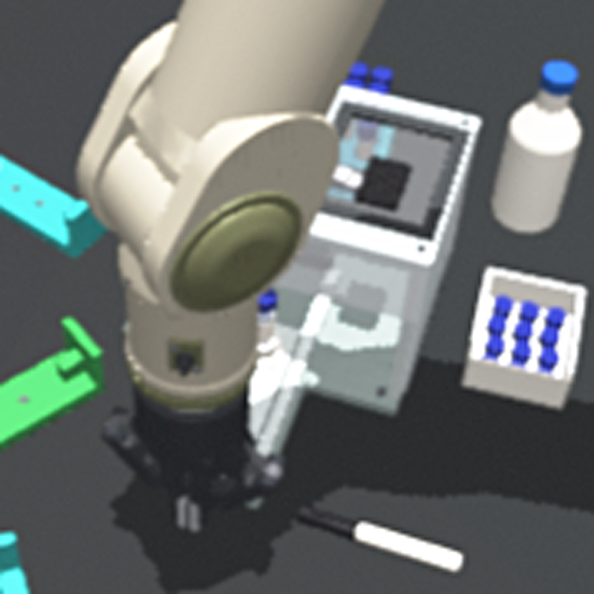

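arm_command(increments=[[[-8, 1, 0, 0, 0, 0, 1], [-6, 1, 0, 0, 0, 0, 1], [-3, 0, 0, 0, 0, 0, 1], [-3, 0, 0, 0, 0, 0, 1], [-3, 0, 0, 0, 0, 0, 1], [-3, 0, 0, 0, 0, 0, 1], [-3, 0, 0, 0, 0, 0, 1], [-3, 0, 0, 0, 0, 0, 1]]])

```text
time: 5.95
tcp_pos: [0.555, 0.1175, 0.0544]
tool_rot: [[0.043, 0.999, 0.001], [0.999, -0.043, 0.001], [0.001, 0.001, -1.0]]
wrist_force: [-0.1, 4.0, 2.4]
gripper_width: -0.0
```

```bash
python3 - <<'E'
from h import *
s=monitor.observe(); print(s['tcp_pos'],s['wrist_force'],s['time'])
E
```

```text
[0.555  0.1175 0.0544] [-0.0518  4.0353  2.3676] 5.95
```

arm_command(increments=[[[-5, 0, 0, 0, 0, 0, 1], [-5, 0, 0, 0, 0, 0, 1], [-5, 0, 0, 0, 0, 0, 1], [-5, 0, 0, 0, 0, 0, 1], [-5, 0, 0, 0, 0, 0, 1], [-5, 0, 0, 0, 0, 0, 1], [-5, 0, 0, 0, 0, 0, 1], [-5, 0, 0, 0, 0, 0, 1]]])

```text
time: 6.75
tcp_pos: [0.553, 0.0765, 0.0542]
tool_rot: [[0.044, 0.999, -0.0], [0.999, -0.044, 0.0], [0.0, -0.0, -1.0]]
wrist_force: [0.1, 3.7, 3.9]
gripper_width: 0.0001
```

arm_command(increments=[[[-4, 0, 0, 0, 0, 0, 1], [-4, 0, 0, 0, 0, 0, 1], [-3, 0, 0, 0, 0, 0, 1], [-3, 0, 0, 0, 0, 0, 1], [-2, 0, 0, 0, 0, 0, 1], [-2, 0, 0, 0, 0, 0, 1], [-2, 0, 0, 0, 0, 0, 1]]])

```text
time: 7.45
tcp_pos: [0.5521, 0.0569, 0.0542]
tool_rot: [[0.044, 0.999, -0.0], [0.999, -0.044, -0.0], [-0.0, -0.0, -1.0]]
wrist_force: [-0.5, 4.3, 2.9]
gripper_width: 0.0
```

```bash
python3 - <<'E'
from h import *
s=monitor.observe(); print(s['tcp_pos'],s['wrist_force'],s['time'])
E
```

```text
[0.5521 0.0569 0.0542] [-0.5473  4.2545  2.8809] 7.45
```

Still sliding at about 4 N; about 10 mm remain. Going slowly.

arm_command(increments=[[[-1.5, 0, 0, 0, 0, 0, 1], [-1.5, 0, 0, 0, 0, 0, 1], [-1.5, 0, 0, 0, 0, 0, 1], [-1.5, 0, 0, 0, 0, 0, 1], [-1, 0, 0, 0, 0, 0, 1]]])

```text
time: 7.95
tcp_pos: [0.5518, 0.0498, 0.0542]
tool_rot: [[0.044, 0.999, -0.0], [0.999, -0.044, -0.0], [-0.0, -0.0, -1.0]]
wrist_force: [-1.0, 3.2, 2.0]
gripper_width: -0.0002
```

arm_command(increments=[[[-1, 0, 0, 0, 0, 0, 1], [-1, 0, 0, 0, 0, 0, 1], [0, 0, 0, 0, 0, 0, 1]]])

```text
time: 8.25
tcp_pos: [0.5518, 0.0483, 0.0542]
tool_rot: [[0.044, 0.999, 0.0], [0.999, -0.044, 0.001], [0.001, 0.0, -1.0]]
wrist_force: [-0.1, 3.9, 0.8]
gripper_width: -0.0002
```

arm_command(increments=[[[-1, 0, 0, 0, 0, 0, 1], [-1, 0, 0, 0, 0, 0, 1], [0, 0, 0, 0, 0, 0, 1]]])

```text
time: 8.55
tcp_pos: [0.5522, 0.0482, 0.0543]
tool_rot: [[0.042, 0.999, 0.001], [0.999, -0.042, 0.003], [0.003, 0.001, -1.0]]
wrist_force: [1.7, 10.3, -1.0]
gripper_width: 0.0003
```

arm_command(increments=[[[-1, 0, 0, 0, 0, 0, 1], [0, 0, 0, 0, 0, 0, 1]]])

```text
time: 8.75
tcp_pos: [0.5522, 0.0481, 0.0544]
tool_rot: [[0.041, 0.999, 0.002], [0.999, -0.041, 0.004], [0.004, 0.002, -1.0]]
wrist_force: [0.2, 13.2, -0.1]
gripper_width: -0.0
```

arm_command(increments=[[[-2, 0, 0, 0, 0, 0, 1], [0, 0, 0, 0, 0, 0, 1]]])

```text
time: 8.95
tcp_pos: [0.5524, 0.0481, 0.0546]
tool_rot: [[0.04, 0.999, 0.003], [0.999, -0.04, 0.007], [0.007, 0.003, -1.0]]
wrist_force: [-0.6, 17.6, 2.4]
gripper_width: 0.0001
```

arm_command(increments=[[[5, 0, 0, 0, 0, 0, 1], [10, 0, 0, 0, 0, 0, 1], [20, 0, 0, 0, 0, 0, 1], [30, 0, -10, 0, 0, 0, 1], [20, 0, -40, 0, 0, 0, 1], [0, 0, -40, 0, 0, 0, 1], [0, 0, -40, 0, 0, 0, 1], [0, 0, -40, 0, 0, 0, 1]]])

```text
time: 9.75
tcp_pos: [0.5547, 0.1273, 0.2255]
tool_rot: [[0.045, 0.999, -0.002], [0.999, -0.045, -0.001], [-0.001, -0.001, -1.0]]
wrist_force: [0.9, 0.0, -0.8]
gripper_width: 0.0002
```

arm_command(increments=[[[0, 0, -40, 0, 0, 0, 1], [0, 0, -10, 0, 0, 0, 1], [0, 0, 0, 0, 0, 0, 1]]])

```text
time: 10.05
tcp_pos: [0.5558, 0.1275, 0.2756]
tool_rot: [[0.045, 0.999, 0.003], [0.999, -0.045, -0.0], [-0.0, 0.003, -1.0]]
wrist_force: [0.3, 0.4, 0.0]
gripper_width: -0.0001
```

```bash
python3 - <<'E'
from h import *
d=cams.read_camera('side'); cv2.imwrite('pics/side3c.png',cv2.resize(d['image'][130:310,260:440],None,fx=3.3,fy=3.3,interpolation=cv2.INTER_CUBIC)[:,:,::-1])
t=cams.read_camera('top'); cv2.imwrite('pics/top3c.png',cv2.resize(t['image'][150:320,250:450],None,fx=4,fy=4,interpolation=cv2.INTER_CUBIC)[:,:,::-1])
s=monitor.observe(); print(s['tcp_pos'],s['wrist_force'],s['time'])
E
```

```text
[0.5547 0.1272 0.273 ] [ 0.3226  0.0241 -0.6428] 10.15
```

View pics/side3c.png

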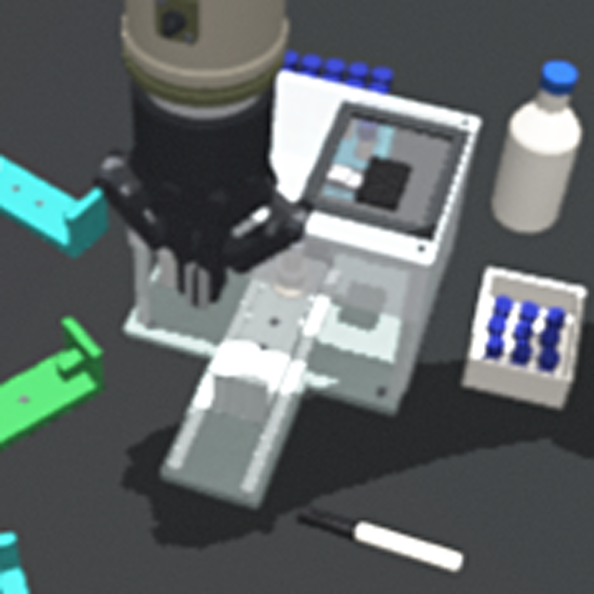

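View pics/top3c.png

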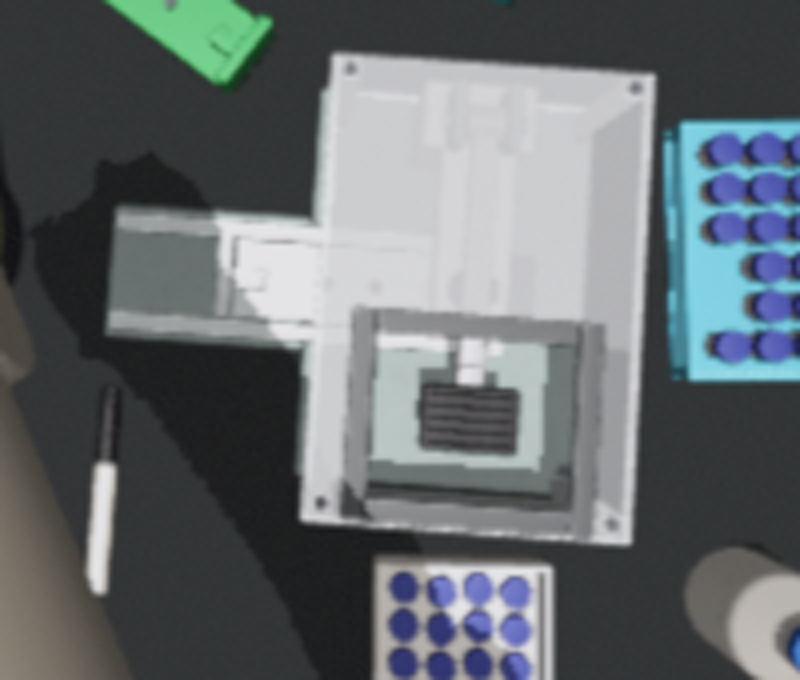

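```bash
python3 - <<'E'
from h import *
d=dict(np.load('pics/top0.npz'))
print(proj(d,[.5521,.0356,.064]),'seen plate outer 304.5+-; row ~219')
K=d['mtx'];R=d['R'];t=d['t']; C=-R.T@t
for uv,z in (((367.3,254.3),.172),((304.6,218.5),.064)):
    r=np.array([*uv,1])@np.linalg.inv(K).T@R; print(C+r*(z-C[2])/r[2])
s=monitor.observe(); T=s['tcp_pos']; G=s['tool_rot']
print(T,(np.array([.482,-.099,T[2]])-T)@G*1000)
E
```

```text
[304.1363 218.718 ] seen plate outer 304.5+-; row ~219
[ 0.4823 -0.0983  0.172 ]
[0.5526 0.0346 0.064 ]
[0.5547 0.1272 0.273 ] [-229.1875  -62.5       0.3939]
```

arm_command(increments=[[[-38, -10.5, 0, 0, 0, 0, 1], [-38, -10.5, 0, 0, 0, 0, 1], [-38, -10.5, 0, 0, 0, 0, 1], [-38, -10.5, 0, 0, 0, 0, 1], [-38, -10.5, 0, 0, 0, 0, 1], [-38, -10.5, 0, 0, 0, 0, 1], [0, 0, 0, 0, 0, 0, 1], [0, 0, 0, 0, 0, 0, 1]]])

```text
time: 10.95
tcp_pos: [0.4814, -0.0979, 0.2727]
tool_rot: [[0.046, 0.999, -0.003], [0.999, -0.046, 0.001], [0.0, -0.003, -1.0]]
wrist_force: [0.4, 0.3, 0.3]
gripper_width: -0.0
```

```bash
python3 - <<'E'
from h import *
d=cams.read_camera('wrist'); save(d,'w4')
d=cams.read_camera('side'); cv2.imwrite('pics/side4c.png',cv2.resize(d['image'][130:310,260:440],None,fx=3.3,fy=3.3,interpolation=cv2.INTER_CUBIC)[:,:,::-1])
s=monitor.observe(); T=s['tcp_pos']; G=s['tool_rot']
print(s['joints'],T,(np.array([.4823,-.0985,T[2]])-T)@G*1000,s['wrist_force'])
E
```

```text
[ 27.0561  18.6524 -28.7982 118.6126  12.3646  45.6696 -11.6399] [ 0.4823 -0.0962  0.2733] [-2.3418  0.1213 -0.0021] [-0.5035 -0.5031  0.8702]
```

View pics/w4.png

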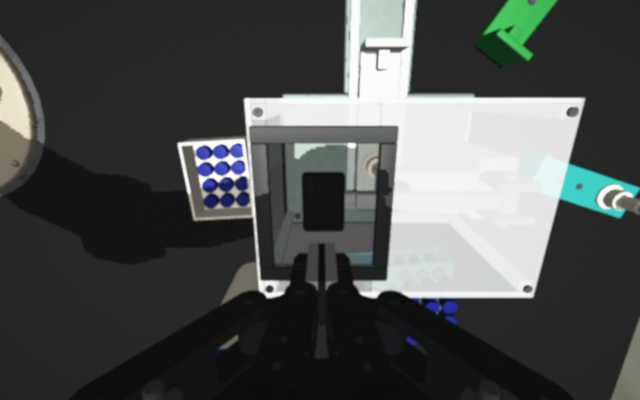

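View pics/side4c.png

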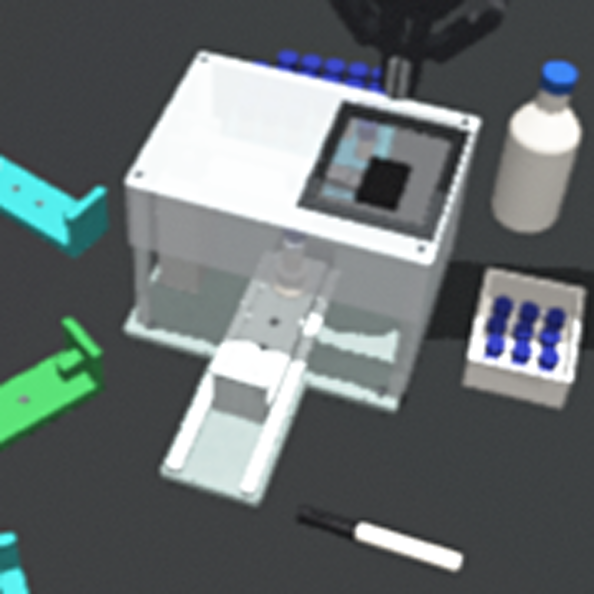

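arm_command(increments=[[[-2, 0, 20, 0, 0, 0, 1], [0, 0, 20, 0, 0, 0, 1], [0, 0, 15, 0, 0, 0, 1], [0, 0, 10, 0, 0, 0, 1], [0, 0, 7, 0, 0, 0, 1], [0, 0, 0, 0, 0, 0, 1], [0, 0, 0, 0, 0, 0, 1]]])

```text
time: 11.75
tcp_pos: [0.4825, -0.0987, 0.2025]
tool_rot: [[0.043, 0.999, 0.0], [0.999, -0.043, 0.0], [0.0, 0.0, -1.0]]
wrist_force: [-0.5, -1.5, 0.2]
gripper_width: 0.0002
```

```bash
python3 - <<'E'
from h import *
d=cams.read_camera('side'); cv2.imwrite('pics/side5c.png',cv2.resize(d['image'][130:250,300:440],None,fx=5,fy=5,interpolation=cv2.INTER_CUBIC)[:,:,::-1])
s=monitor.observe(); T=s['tcp_pos']; G=s['tool_rot']
print(T,(np.array([.4823,-.0985,T[2]])-T)@G*1000,s['wrist_force'])
E
```

```text
[ 0.4826 -0.0989  0.2027] [ 0.379  -0.3417 -0.0003] [ 0.432  -0.454  -0.3913]
```

View pics/side5c.png

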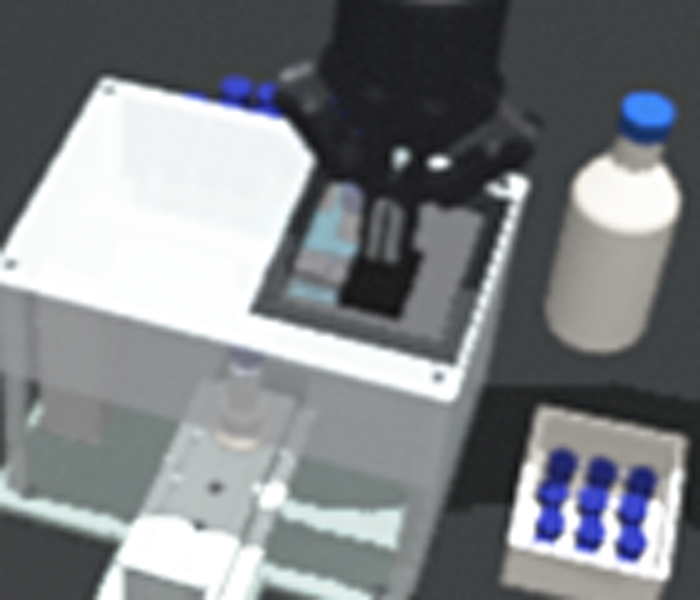

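Fingertips are centred over the paddle inside the window. Pressing slowly.

arm_command(increments=[[[0, 0, 4, 0, 0, 0, 1], [0, 0, 4, 0, 0, 0, 1], [0, 0, 4, 0, 0, 0, 1], [0, 0, 3, 0, 0, 0, 1], [0, 0, 3, 0, 0, 0, 1], [0, 0, 0, 0, 0, 0, 1]]])

```text
time: 12.4
tcp_pos: [0.482, -0.0991, 0.1839]
tool_rot: [[0.044, 0.999, -0.001], [0.999, -0.044, -0.0], [-0.0, -0.001, -1.0]]
wrist_force: [-0.3, 0.3, 2.0]
gripper_width: -0.0002
```

arm_command(increments=[[[0, 0, 3, 0, 0, 0, 1], [0, 0, 3, 0, 0, 0, 1], [0, 0, 2, 0, 0, 0, 1], [0, 0, 2, 0, 0, 0, 1], [0, 0, 2, 0, 0, 0, 1], [0, 0, 0, 0, 0, 0, 1]]])

```text
time: 13.0
tcp_pos: [0.4824, -0.0991, 0.1723]
tool_rot: [[0.044, 0.999, 0.0], [0.999, -0.044, -0.0], [-0.0, 0.0, -1.0]]
wrist_force: [-1.8, -0.4, 4.9]
gripper_width: 0.0003
```

arm_command(increments=[[[0, 0, 1.5, 0, 0, 0, 1], [0, 0, 1.5, 0, 0, 0, 1], [0, 0, 1, 0, 0, 0, 1], [0, 0, 0, 0, 0, 0, 1]]])

```text
time: 13.4
tcp_pos: [0.4826, -0.0992, 0.1685]
tool_rot: [[0.044, 0.999, 0.001], [0.999, -0.044, -0.0], [-0.0, 0.001, -1.0]]
wrist_force: [-1.1, 0.1, 6.5]
gripper_width: -0.0001
```

arm_command(increments=[[[0, 0, 1, 0, 0, 0, 1], [0, 0, 0, 0, 0, 0, 1]]])

```text
time: 13.6
tcp_pos: [0.4827, -0.0991, 0.1679]
tool_rot: [[0.044, 0.999, 0.001], [0.999, -0.044, -0.001], [-0.001, 0.001, -1.0]]
wrist_force: [-4.0, -1.1, 13.2]
gripper_width: 0.0002
```

arm_command(increments=[[[0, 0, 1, 0, 0, 0, 1], [0, 0, 0, 0, 0, 0, 1], [0, 0, 0, 0, 0, 0, 1]]])

```text
time: 13.9
tcp_pos: [0.4828, -0.0992, 0.1675]
tool_rot: [[0.044, 0.999, 0.002], [0.999, -0.044, -0.001], [-0.001, 0.002, -1.0]]
wrist_force: [-5.0, -0.9, 19.9]
gripper_width: 0.0001
```

arm_command(increments=[[[0, 0, 0.6, 0, 0, 0, 1], [0, 0, 0, 0, 0, 0, 1], [0, 0, 0, 0, 0, 0, 1]]])

```text
time: 14.2
tcp_pos: [0.4829, -0.0992, 0.1673]
tool_rot: [[0.044, 0.999, 0.002], [0.999, -0.044, -0.001], [-0.001, 0.002, -1.0]]
wrist_force: [-5.7, -0.0, 26.0]
gripper_width: -0.0002
```

arm_command(increments=[[[0, 0, -4, 0, 0, 0, 1], [0, 0, -5, 0, 0, 0, 1], [0, 0, -5, 0, 0, 0, 1], [0, 0, -5, 0, 0, 0, 1], [0, 0, -6, 0, 0, 0, 1], [0, 0, -15, 0, 0, 0, 1], [0, 0, -30, 0, 0, 0, 1], [0, 0, -40, 0, 0, 0, 1]]])

```text
time: 15.0
tcp_pos: [0.4815, -0.0987, 0.2757]
tool_rot: [[0.043, 0.999, -0.003], [0.999, -0.043, 0.001], [0.001, -0.003, -1.0]]
wrist_force: [0.7, -1.5, -0.3]
gripper_width: -0.0001
```

arm_command(increments=[[[-30, 0, -20, 0, 0, 0, 1], [-40, 0, 0, 0, 0, 0, 1], [-40, 0, 0, 0, 0, 0, 1], [-40, 0, 0, 0, 0, 0, 1], [0, 0, 0, 0, 0, 0, 1], [0, 0, 0, 0, 0, 0, 1]]])

```text
time: 15.6
tcp_pos: [0.4755, -0.2494, 0.2955]
tool_rot: [[0.046, 0.999, -0.0], [0.999, -0.046, 0.001], [0.001, -0.0, -1.0]]
wrist_force: [0.2, 0.8, 0.3]
gripper_width: 0.0001
```

```bash
python3 - <<'E'
from h import *
d=cams.read_camera('side'); cv2.imwrite('pics/side6c.png',cv2.resize(d['image'][150:270,280:420],None,fx=5,fy=5,interpolation=cv2.INTER_CUBIC)[:,:,::-1])
t=cams.read_camera('top'); cv2.imwrite('pics/top6c.png',cv2.resize(t['image'][150:320,250:450],None,fx=4,fy=4,interpolation=cv2.INTER_CUBIC)[:,:,::-1])
print(finder.recognise(t,'paddle')[:1], finder.recognise(d,'paddle')[:1]); W=world(t); print(np.nanmedian(W[250:259,362:373,2]))
s=monitor.observe(); print(s['tcp_pos'],s['wrist_force'],s['time'])
E
```

```text
[{'centre': [0.4854, -0.099, 0.1722], 'conf': 0.57}] [{'centre': [0.4906, -0.0927, 0.1715], 'conf': 0.7}]
0.17214080234035017
[ 0.4759 -0.2475  0.2958] [ 1.3994  0.861  -0.2355] 15.8
```

View pics/side6c.png

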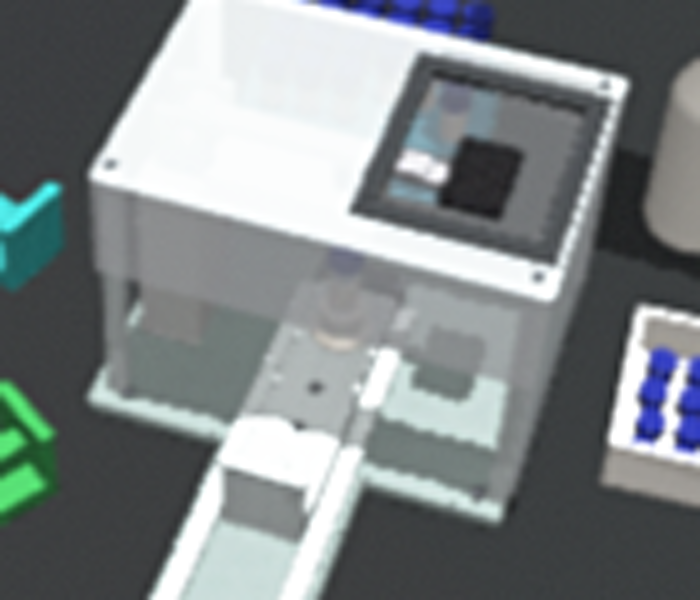

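View pics/top6c.png

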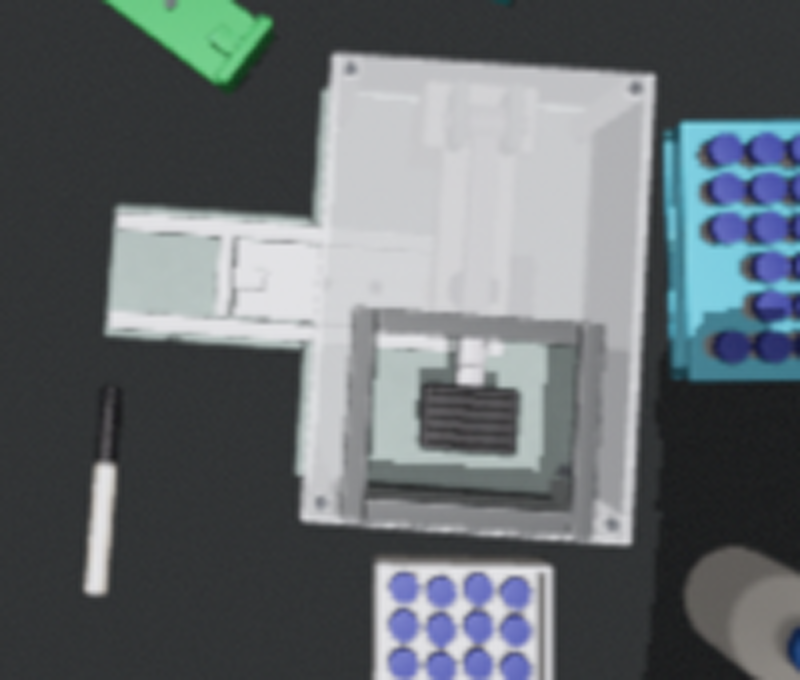

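```bash
python3 - <<'E'
from h import *
d=cams.read_camera('side'); a=cv2.imread('pics/side4c.png'); 
a=cv2.resize(a,(180,180),interpolation=cv2.INTER_AREA)[60:95,70:110]
b=d['image'][190:225,330:370][:,:,::-1]
cv2.imwrite('pics/cmp.png',np.hstack([cv2.resize(x,None,fx=10,fy=10,interpolation=cv2.INTER_NEAREST) for x in (a,b)]))
# geometry
ex=np.array([.999,-.0442]); ram=np.array([.546,-.1013])
for h in (.074,.080,.086,.092): print(h,proj(d,[*ram,h+.012]))
E
```

```text
0.074 [350.2586 201.3841]
0.08 [350.3869 199.8517]
0.086 [350.5163 198.3067]
0.092 [350.6468 196.7488]
```

View pics/cmp.png

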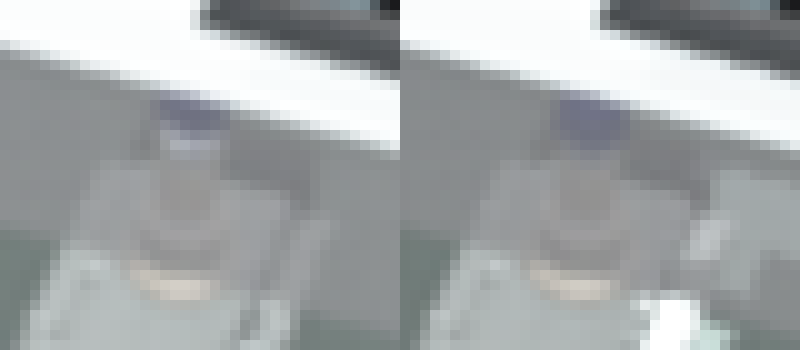

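The cap's lower edge has dropped about 1.5 px, roughly 6 mm at this scale. The pale gap under it is gone, so the cap is seated.

```bash
python3 -c "
from h import *
print(ticket.hand_in())"
```

```text
the job is handed in; nothing more can be done
None
```

The tube is capped, as far as the cameras and force readings show, and the job is handed in at about 16 s of the 51 s allowed.

- **Carrier:** I pushed it about 70 mm by its end plate, with the gripper shut and about 4 N of sliding force. It stopped hard, with the force rising to 18 N and no further movement. In the top view the plate's face is within about 1 mm of where it should be at home.
- **Lever:** I pressed the paddle through the window, about 21–22 mm down to a hard stop. Contact was at a TCP height of about 189 mm and the stop at 167 mm, with a peak of 26 N. After I backed off, the paddle measured 172 mm high again, so the lever is up.
- **Cap:** In the side view, taken through the clear guard, its lower edge dropped about 1.5 px (roughly 6 mm) and the gap to the tube closed. At this resolution that is a coarse check.
- **Surroundings:** In the last views the arm is clear of everything, and the rack, bottle, marker and cap tray look unmoved. I saw no sign that the guard was touched.
- **Disagreement:** The networks' paddle position differed from mine by 3 to 10 mm in the last pictures. I used my own fit to the guard and the image instead.

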